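# Load the ceramic grinding ball into its jar

## Robot

A 7-joint arm with a two-finger parallel gripper is mounted at the origin on the work surface. World frame = base frame: x ahead of the robot, y to its left, z up, the work surface at z = 0. Lengths are in m, angles in rad, forces in N, time in s.
With the tool pointing down it reaches from about 0.4 to 0.85 m from the base axis. Payload 4.5 kg.
Tool frame: the origin (TCP) lies on the centre line of the jaws, within the pads' length; the fingertips stand 8 mm ahead of it and the grasp point (between the pads) lies 11 mm behind it; z points along the fingers, x is the direction in which the jaws open and shut, and the axes are right-handed (so a half turn about z gives the same grasp; the last joint's range is limited). The gripper opens to 88 mm and grips with 3 to 60 N. Pads are 18 mm wide; open, the fingers measure 123 mm over their backs; the gripper's body (75 mm by 187 mm) begins 45 mm behind the grasp point.
Start: joints at [1.279, 0.689, -0.195, 1.565, 0.157, 0.902, -0.215], TCP at [0.2, -0.592, 0.247] pointing down, gripper open.
Joint ranges: [-3.01, 3.01], [-0.46, 2.08], [-1.47, 1.51], [0.13, 2.56], [-1, 4.14], [0.04, 2.09], [-2.66, 2.66]. Speed limits (rad/s): [2.57, 2.57, 3.14, 3.14, 3.14, 3.14, 3.14].

## Interface

Orientations are given as a unit quaternion [x, y, z, w].
In Python, from plant import r gives the robot as it stands.
- The arm moves only by the shell command python3 -m pendant 'ROWS' [FORCE]. ROWS is JSON, a list of rows, each a list of 3 entries, a list of its own where there are three numbers: the turn, a rotation vector about the tool's x, y, z in rad, then the shift along the tool's x, y, z in m, then the opening, from 0 (shut) to 1 (fully open). In form: [[[wx, wy, wz], [tx, ty, tz], claw], ...]. A call has 1 to 10 rows; each row is the pose to reach, as a shift and turn from the pose commanded when the call began, along the tool's axes at that moment; what a row does not reach only later rows make up. A row lasts 1/10 s, in which the tool goes at most 50 mm and 8.59 degrees, less where a joint would pass 70% of its speed; a pose out of reach is approached as far as the arm can. A call with a gripper value outside its range is refused whole. The fingers move at their own pace and stop on an object; FORCE is the grip in N (left out, the last holds). Time passes only in rows, so rows that repeat a pose let the fingers close. It gives the time, the measured TCP pose, the force and the opening at its end, in the units of the state.
- r.get_state(): the state, without advancing time (a new reading comes with each control period).
- r.snapshot(name): name is "scene" or "side" or "wrist"; returns a dict with "image" (384x512x3 uint8, red, green, blue), "mtx" (3x3 intrinsics, pixels), "R" (3x3) and "t" (3): a world point X has camera coordinates R X + t; the wrist camera has in their place "T_tool_cam" (4x4, takes a point from camera to tool coordinates, whose origin is the TCP and whose axes are the tool frame's). Camera axes: x right, y down, z forward; pixel columns grow to the right and rows downward; lengths in m; the calibration is good to about 2 mm. A picture is of the moment at which its call begins: read the wrist's pose just before it. There is no depth.
- r.finish_job(): hands the job in, once; it reports no verdict.
The state is a dict: "clock": time; "q": joint angles; "qd": joint speeds; "joint_torque": joint torques, N m; "tool_pos": TCP position; "eef_rot": TCP orientation; "contact_force": force on the tool from outside, world axes, zero at the start; "moment": the same for the moment, N m; "opening": opening from 0.0 (shut) to 1.0 (fully open).
Only numpy, scipy, OpenCV 4.12 (cv2) and the standard library are available. Lean on these libraries where they do the work, as an engineer would, in place of code of your own. Each camera call takes 0.05 s, during which the arm holds its last target. There are 200 camera calls.

## Task

Pick the white ceramic grinding ball off its cork ring and lower it gently into the open white-lined grinding jar, keeping hold of it until it is right down at the bottom, then let go: a ball that is dropped or knocked hard chips the lining. Do not shift the jar, and leave the dark steel ball and the dark steel jar where they are.

Things in the scene. Friction and masses are not known exactly. Their poses are not given: they have to be found in the camera images.
- white_ball_center (a point): Centre of the loose white ceramic ball, 50 mm across, about 0.25 kg. It sits on a small fixed cork ring (44 mm outside diameter, 14 mm high), its centre 34 mm above the bench, and can be gripped from above by any two opposite sides at the height of its centre. The point's axes mean nothing.
- white_jar_floor (a point): Centre of the inner floor of the target jar: a round steel jar with a white ceramic lining, open at the top, upright on the bench, loose but heavy (2.5 kg). Outside diameter 148 mm, height 80 mm; inside it is 130 mm across and 70 mm deep with a straight wall and a flat floor, 10 mm above the bench. This point is on the jar's axis; z is up. The rim is 70 mm above it; the ball lies at the bottom when its centre is 25 mm above it. Fingers opened widely can meet the wall.
- steel_ball_center (a point): Centre of the other ball, a bystander: dark steel, 50 mm across, 0.5 kg, on a like cork ring, centre 34 mm above the bench. To be left alone.
- steel_jar_floor (a point): Centre of the inner floor of the other jar, a bystander: same shape and size, dark steel inside. To be left alone. The two balls and the two jars stand at least 150 mm apart (centre to centre) in a loose row across the bench, in any order.
Mind the look-alikes: they are no part of the job. What is shaped like the part that bears white_jar_floor but green or purple is not meant.

How it is judged:
By the outcome, as a careful person would: the job done as asked, in the order asked, and still so for the second after the job is handed in, with the robot touching nothing.
It also fails if it takes over 45 s, if anything falls off the work surface, if the arm or the gripper's body presses on something with over 40 N, if the wrist force passes 120 N, or if a joint passes its speed limit or range.

## Working session

There is one attempt and no reset: what is moved stays moved. The work goes in short steps, Python scripts to look and compute and a shell command to move; the robot and the scene stay as the last step left them, time stands still between calls to the robot, and variables do not carry over. Pictures are saved under pics/ and viewed, about 8 in all and at most 12, crops included, and the job is handed in when it is done.

```bash
mkdir -p pics; ls
python3 - <<'E'
from plant import r
import cv2,pickle,numpy as np
s=r.get_state();print({k:np.round(s[k],4).tolist() for k in('clock','tool_pos','eef_rot','contact_force','opening')})
d={n:r.snapshot(n) for n in("scene","side","wrist")}
pickle.dump((s,d),open('s0.pkl','wb'))
for n in d: cv2.imwrite(f'pics/{n}0.png',d[n]["image"][...,::-1])
for n in("scene","side"): print(n,np.round(-d[n]["R"].T@d[n]["t"],3),np.round(d[n]["mtx"],1).tolist())
print(np.round(d["wrist"]["T_tool_cam"],3))
E
```

```text
pics
{'clock': 0.0, 'tool_pos': [0.1998, -0.5916, 0.2459], 'eef_rot': [0.8124, -0.583, -0.0008, -0.0005], 'contact_force': [0.187, -0.3325, -0.3642], 'opening': 1.0007}
scene [1.173 0.034 0.874] [[418.0, 0.0, 254.2], [0.0, 418.0, 191.0], [0.0, 0.0, 1.0]]
side [-0.213  0.72   0.942] [[447.7, 0.0, 252.5], [0.0, 447.7, 190.4], [0.0, 0.0, 1.0]]
[[ 1.    -0.001  0.    -0.001]
 [ 0.001  0.964  0.265 -0.069]
 [-0.    -0.265  0.964 -0.137]
 [ 0.     0.     0.     1.   ]]
```

View pics/scene0.png

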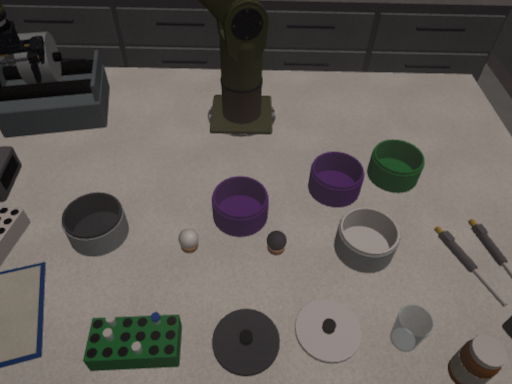

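View pics/side0.png

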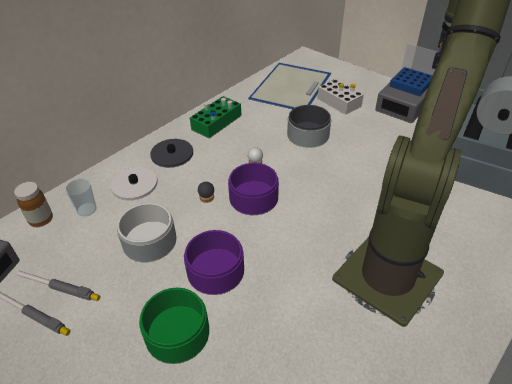

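The scene view shows the white ball at (189,238), the steel ball at (276,240), the white-lined jar at (368,235) and the steel jar at (95,222). A purple jar at (240,205) stands near the white ball. The side view agrees: white ball (256,155), white jar rim about (147,222).

```bash
cat > h.py <<'E'
import numpy as np, cv2
from scipy.spatial.transform import Rotation as Ro
def cam(d,s=None):
    if 'R' in d: return d['R'].T, -d['R'].T@d['t']
    T=d['T_tool_cam'];Rt=Ro.from_quat(s['eef_rot']).as_matrix()
    return Rt@T[:3,:3], Rt@T[:3,3]+np.array(s['tool_pos'])
def ray(d,uv,z,s=None):
    R,c=cam(d,s); v=R@np.linalg.inv(d['mtx'])@[uv[0],uv[1],1]
    return c+v*(z-c[2])/v[2]
def tool(s,p):
    return Ro.from_quat(s['eef_rot']).as_matrix().T@(np.array(p)-s['tool_pos'])
E
python3 - <<'E'
from h import *; import pickle
s,d=pickle.load(open('s0.pkl','rb'))
P={'scene':dict(wb=(189,238,.034),sb=(276,240,.034),jl=(338,235,.08),jr=(398,235,.08),jt=(368,212,.08),jb=(368,256,.08),pl=(212,203,.08),pr=(269,203,.08),sjl=(64,222,.08),sjr=(127,222,.08)),
'side':dict(wb=(256,155,.034),sb=(206,190,.034),jl=(119,227,.08),jr=(175,227,.08),pl=(229,184,.08),pr=(279,184,.08))}
for n in P:
  for k,(u,v,z) in P[n].items(): print(n,k,np.round(ray(d[n],(u,v),z),3))
print(Ro.from_quat(s['eef_rot']).as_matrix().round(3))
E
```

```text
scene wb [ 0.556 -0.115  0.034]
scene sb [0.558 0.101 0.034]
scene jl [0.574 0.245 0.08 ]
scene jr [0.571 0.388 0.08 ]
scene jt [0.501 0.329 0.08 ]
scene jb [0.632 0.306 0.08 ]
scene pl [ 0.48  -0.061  0.08 ]
scene pr [0.477 0.083 0.08 ]
scene sjl [ 0.548 -0.411  0.08 ]
scene sjr [ 0.545 -0.261  0.08 ]
side wb [ 0.55  -0.12   0.034]
side sb [0.554 0.101 0.034]
side jl [0.585 0.379 0.08 ]
side jr [0.474 0.283 0.08 ]
side pl [0.483 0.072 0.08 ]
side pr [ 0.374 -0.021  0.08 ]
[[ 0.32  -0.947 -0.001]
 [-0.947 -0.32   0.002]
 [-0.002  0.    -1.   ]]
```

```bash
python3 -m pendant '[[[0,0,0.13],[-0.027,-0.039,0],1],[[0,0,0.27],[-0.054,-0.078,0],1],[[0,0,0.4],[-0.081,-0.117,0],1],[[0,0,0.54],[-0.108,-0.156,0],1],[[0,0,0.67],[-0.135,-0.195,0],1],[[0,0,0.81],[-0.162,-0.234,0],1],[[0,0,0.94],[-0.189,-0.273,0],1],[[0,0,1.08],[-0.216,-0.312,0],1],[[0,0,1.21],[-0.243,-0.351,0],1],[[0,0,1.35],[-0.27,-0.39,0],1]]'
python3 - <<'E'
from h import *; from plant import r
s=r.get_state(); print(np.round(s['tool_pos'],3),np.round(s['q'],2)); print(Ro.from_quat(s['eef_rot']).as_matrix().round(3), tool(s,[.553,-.117,.18]).round(3))
E
```

```text
clock: 1.15
tool_pos: [0.484, -0.2097, 0.2466]
eef_rot: [-0.267, 0.964, 0.0, -0.0]
contact_force: [-0.1, -1.2, -1.1]
opening: 1.003
[ 0.484 -0.21   0.247] [ 0.16  0.57  0.27  1.87 -0.22  0.72 -2.05]
[[-0.857 -0.515 -0.   ]
 [-0.515  0.857  0.   ]
 [ 0.     0.    -1.   ]] [-0.107  0.044  0.067]
```

```bash
python3 -m pendant '[[[0,0,0],[-0.035,0.015,0.02],1],[[0,0,0],[-0.07,0.03,0.04],1],[[0,0,0],[-0.107,0.044,0.06],1],[[0,0,0],[-0.107,0.044,0.067],1],[[0,0,0],[-0.107,0.044,0.067],1]]'
python3 - <<'E'
from h import *; from plant import r; import pickle
s=r.get_state(); d=r.snapshot('wrist'); pickle.dump((s,d),open('s1.pkl','wb'))
cv2.imwrite('pics/w1.png',d['image'][...,::-1])
print(np.round(s['tool_pos'],4))
c=cv2.HoughCircles(cv2.GaussianBlur(cv2.cvtColor(d['image'],7),(5,5),0),cv2.HOUGH_GRADIENT,1,60,param1=80,param2=25,minRadius=25,maxRadius=70)
for u,v,q in c[0][:4]:
  p=ray(d,(u,v),.034,s); print(u,v,q,p.round(4),tool(s,p).round(4))
E
```

```text
clock: 1.65
tool_pos: [0.551, -0.1171, 0.1783]
eef_rot: [-0.271, 0.963, 0.001, -0.001]
contact_force: [-0.4, -0.7, 0.4]
opening: 1.002
[ 0.551  -0.1171  0.1783]
406.5 4.5 67.2 [ 0.5211 -0.3231  0.034 ] [ 0.1327 -0.1604  0.1443]
1.5 179.5 67.2 [0.7791 0.0221 0.034 ] [-0.2675 -0.0006  0.1437]
273.5 298.5 57.7 [ 0.459  -0.0031  0.034 ] [0.0186 0.1449 0.1446]
```

View pics/w1.png

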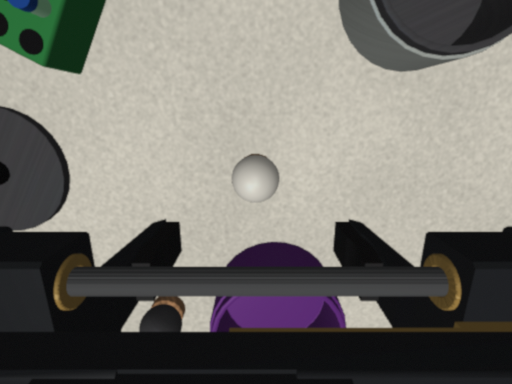

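The wrist view shows the white ball at (255,178), radius about 24 px. The purple jar is at (278,290) in the +y direction, clear of the fingers, and the steel ball at (160,322).

Run:
```python
from h import *; import pickle
s,d=pickle.load(open('s1.pkl','rb'))
g=cv2.cvtColor(d['image'],7)[130:230,200:310]
c=cv2.HoughCircles(cv2.GaussianBlur(g,(3,3),0),cv2.HOUGH_GRADIENT,1,60,param1=60,param2=10,minRadius=19,maxRadius=30)
for u,v,q in c[0][:2]:
  p=ray(d,(u+200,v+130),.034,s); print(u+200,v+130,q,p.round(4),tool(s,p).round(4))
p=ray(d,(278,242),.08,s);print(p,tool(s,p)-tool(s,[.551,-.117,.18]))
```

```text
254.5 178.5 24.1 [ 0.5541 -0.1163  0.034 ] [-0.0034 -0.0013  0.1443]
[ 0.50921959 -0.08516829  0.08      ] [0.01879081 0.04875487 0.10014354]
```

```bash
python3 -m pendant '[[[0,0,0],[-0.003,-0.001,0.03],1],[[0,0,0],[-0.003,-0.001,0.06],1],[[0,0,0],[-0.003,-0.001,0.09],1],[[0,0,0],[-0.003,-0.001,0.11],1],[[0,0,0],[-0.003,-0.001,0.125],1],[[0,0,0],[-0.003,-0.001,0.14],1],[[0,0,0],[-0.003,-0.001,0.148],1],[[0,0,0],[-0.003,-0.001,0.148],1]]'
python3 -m pendant '[[[0,0,0],[0,0,0],0.75],[[0,0,0],[0,0,0],0.65],[[0,0,0],[0,0,0],0.6],[[0,0,0],[0,0,0],0.5],[[0,0,0],[0,0,0],0.4],[[0,0,0],[0,0,0],0.4],[[0,0,0],[0,0,0],0.4],[[0,0,0],[0,0,0],0.4]]' 25
```

```text
clock: 2.5
tool_pos: [0.5544, -0.1179, 0.0312]
eef_rot: [-0.27, 0.963, 0.0, -0.0]
contact_force: [0.4, 0.1, 0.3]
opening: 0.997
clock: 3.3
tool_pos: [0.554, -0.1181, 0.0319]
eef_rot: [-0.27, 0.963, -0.0, -0.001]
contact_force: [-2.9, -0.7, 4.4]
opening: 0.556
```

```bash
python3 -m pendant '[[[0,0,0],[0,0,-0.005],0.4],[[0,0,0],[0,0,-0.015],0.4],[[0,0,0],[0,0,-0.03],0.4],[[0,0,0],[0,0,-0.05],0.4],[[0,0,0],[0,0,-0.075],0.4],[[0,0,0],[0,0,-0.1],0.4],[[0,0,0],[0,0,-0.125],0.4],[[0,0,0],[0,0,-0.15],0.4],[[0,0,0],[0,0,-0.17],0.4],[[0,0,0],[0,0,-0.17],0.4]]' 30
python3 - <<'E'
from h import *; from plant import r
s=r.get_state(); print(np.round(s['q'],2)); print(Ro.from_quat(s['eef_rot']).as_matrix().round(3), tool(s,[.568,.316,.2]).round(3))
E
```

```text
clock: 4.3
tool_pos: [0.5568, -0.1179, 0.2053]
eef_rot: [-0.27, 0.963, -0.001, 0.003]
contact_force: [0.5, -0.2, -2.4]
opening: 0.554
[-0.03  0.68  0.27  1.8  -0.27  0.69 -2.21]
[[-0.854 -0.52   0.007]
 [-0.52   0.854 -0.001]
 [-0.006 -0.005 -1.   ]] [-0.235  0.365  0.005]
```

```bash
python3 -m pendant '[[[0,0,-0.06],[-0.014,0.022,0],0.4],[[0,0,-0.14],[-0.038,0.058,0],0.4],[[0,0,-0.22],[-0.064,0.098,0],0.4],[[0,0,-0.3],[-0.09,0.138,0],0.4],[[0,0,-0.38],[-0.115,0.178,0],0.4],[[0,0,-0.46],[-0.14,0.218,0],0.4],[[0,0,-0.54],[-0.166,0.258,0],0.4],[[0,0,-0.62],[-0.19,0.296,0],0.4],[[0,0,-0.7],[-0.212,0.33,0],0.4],[[0,0,-0.8],[-0.225,0.35,0],0.4]]'
python3 -m pendant '[[[0,0,0],[0,0,0],0.4],[[0,0,0],[0,0,0],0.4],[[0,0,0],[0,0,0],0.4]]'
python3 - <<'E'
from h import *; from plant import r; import pickle
s=r.get_state(); d={n:r.snapshot(n) for n in('wrist','scene')}; pickle.dump((s,d),open('s2.pkl','wb'))
im=np.hstack([d['wrist']['image'],d['scene']['image'][100:,284:512].copy().repeat(1,0) if 0 else cv2.resize(d['scene']['image'][150:300,300:440],(288,384)[::1])])
cv2.imwrite('pics/w2.png',im[...,::-1])
print(np.round(s['q'],2));print(Ro.from_quat(s['eef_rot']).as_matrix().round(3), tool(s,[.568,.316,.2]).round(3))
E
```

```text
clock: 5.3
tool_pos: [0.5631, 0.3036, 0.2007]
eef_rot: [-0.627, 0.779, 0.001, 0.0]
contact_force: [0.0, 0.9, -2.9]
opening: 0.553
clock: 5.6
tool_pos: [0.5651, 0.2962, 0.2012]
eef_rot: [-0.622, 0.783, -0.001, -0.001]
contact_force: [0.8, -0.0, -2.3]
opening: 0.554
[-0.62  0.76  0.12  1.58 -0.11  0.81 -2.25]
[[-0.225 -0.974 -0.001]
 [-0.974  0.225 -0.002]
 [ 0.002  0.    -1.   ]] [-0.02   0.002  0.001]
```

View pics/w2.png

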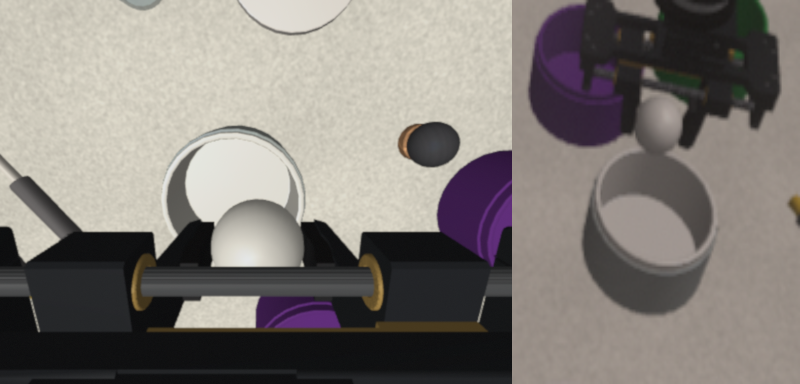

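The white jar's rim spans columns 162 to 304 and tops out at row 127; the ball is held at (257,240). I'll fit the rim circle from those edge points.

Run:
```python
from h import *; import pickle
from scipy.optimize import least_squares as ls
s,d=pickle.load(open('s2.pkl','rb'))
w=d['wrist']
P=np.array([ray(w,p,.08,s) for p in [(162,198),(304,195),(235,128),(185,148),(284,148)]])
f=ls(lambda x:np.hypot(*(P[:,:2]-x[:2]).T)-x[2],[.57,.31,.07]); print(f.x,f.fun)
Q=np.array([ray(d['scene'],p,.08) for p in [(337.5,235),(398,235)]]);print(Q.mean(0))
print(tool(s,[*f.x[:2],.2]).round(4))
```

```text
[0.55561531 0.32242125 0.06945972] [ 0.00078974 -0.00072176  0.00042409 -0.00137263  0.00088056]
[0.57275204 0.31604283 0.08      ]
[-0.0235  0.0151  0.0011]
```

```bash
python3 -m pendant '[[[0,0,0],[-0.008,0.005,0],0.4],[[0,0,0],[-0.017,0.01,0],0.4],[[0,0,0],[-0.023,0.013,0],0.4],[[0,0,0],[-0.023,0.013,0],0.4],[[0,0,0],[-0.023,0.013,0.01],0.4],[[0,0,0],[-0.023,0.013,0.025],0.4],[[0,0,0],[-0.023,0.013,0.04],0.4],[[0,0,0],[-0.023,0.013,0.052],0.4],[[0,0,0],[-0.023,0.013,0.06],0.4],[[0,0,0],[-0.023,0.013,0.06],0.4]]'
python3 - <<'E'
from plant import r; import cv2,numpy as np,pickle
s=r.get_state(); d={n:r.snapshot(n) for n in('wrist','side','scene')}; pickle.dump((s,d),open('s3.pkl','wb'))
z=lambda n,y,x:cv2.resize(d[n]['image'][y:y+150,x:x+140],(350,375))
cv2.imwrite('pics/c3.png',np.hstack([z('scene',150,300),z('side',130,80)])[...,::-1])
E
```

```text
clock: 6.7
tool_pos: [0.5568, 0.323, 0.1403]
eef_rot: [-0.623, 0.782, 0.0, -0.001]
contact_force: [0.4, -0.3, -2.6]
opening: 0.556
```

View pics/c3.png

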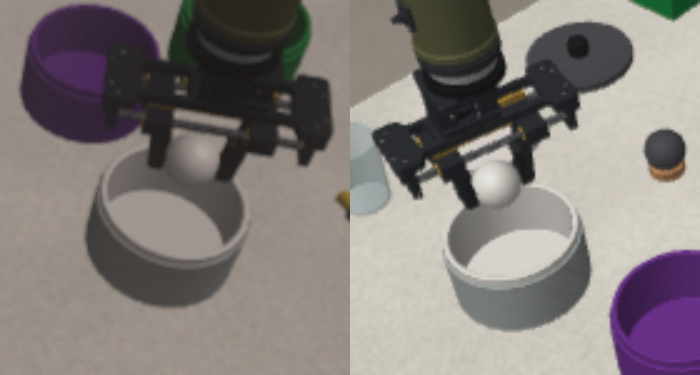

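Both views show the ball above the jar, clear of the rim. In the scene view the rim spans columns 341 to 399 and rows 207 to 256; in the side view, columns 118 to 173 and rows 203 to 246.

Run:
```python
from h import *; import pickle
from scipy.optimize import least_squares as ls
s,d=pickle.load(open('s3.pkl','rb'))
for n,pts in dict(scene=[(340.8,225),(399.2,236),(358,206.8),(378,256)],side=[(118,230),(173.2,218),(155,203.5),(138,246)]).items():
  P=np.array([ray(d[n],p,.08) for p in pts])
  f=ls(lambda x:np.hypot(*(P[:,:2]-x[:2]).T)-.074,[.57,.31]); print(n,f.x,f.fun)
```

```text
scene [0.55739497 0.32349032] [-0.00481319 -0.00478266  0.00063955  0.00084642]
side [0.54121076 0.3250536 ] [-0.00187009 -0.00199199  0.00184964  0.00184618]
```

```bash
python3 -m pendant '[[[0,0,0],[0,0.003,0.008],0.4],[[0,0,0],[0,0.003,0.02],0.4],[[0,0,0],[0,0.003,0.032],0.4],[[0,0,0],[0,0.003,0.044],0.4],[[0,0,0],[0,0.003,0.056],0.4],[[0,0,0],[0,0.003,0.068],0.4],[[0,0,0],[0,0.003,0.078],0.4],[[0,0,0],[0,0.003,0.086],0.4],[[0,0,0],[0,0.003,0.09],0.4],[[0,0,0],[0,0.003,0.09],0.4]]'
python3 -m pendant '[[[0,0,0],[0,0,0.002],0.4],[[0,0,0],[0,0,0.004],0.4],[[0,0,0],[0,0,0.006],0.4],[[0,0,0],[0,0,0.008],0.4],[[0,0,0],[0,0,0.01],0.4],[[0,0,0],[0,0,0.012],0.4],[[0,0,0],[0,0,0.012],0.4],[[0,0,0],[0,0,0.012],0.4]]'
```

```text
clock: 7.85
tool_pos: [0.5543, 0.3242, 0.0511]
eef_rot: [-0.624, 0.782, -0.0, -0.0]
contact_force: [-0.7, -0.1, -2.5]
opening: 0.555
clock: 8.65
tool_pos: [0.5545, 0.3243, 0.0396]
eef_rot: [-0.624, 0.782, -0.0, -0.0]
contact_force: [-0.0, -0.2, -2.7]
opening: 0.55
```

Still 6–7 mm from the expected touch; creep on while watching the force.

```bash
python3 -m pendant '[[[0,0,0],[0,0,0.001],0.4],[[0,0,0],[0,0,0.002],0.4],[[0,0,0],[0,0,0.003],0.4],[[0,0,0],[0,0,0.004],0.4],[[0,0,0],[0,0,0.004],0.4]]'
python3 -m pendant '[[[0,0,0],[0,0,0.001],0.4],[[0,0,0],[0,0,0.001],0.4]]'
python3 -m pendant '[[[0,0,0],[0,0,0.001],0.4],[[0,0,0],[0,0,0.001],0.4]]'
```

```text
clock: 9.15
tool_pos: [0.5544, 0.3243, 0.0355]
eef_rot: [-0.624, 0.782, -0.0, -0.0]
contact_force: [-0.2, -1.1, -2.1]
opening: 0.549
clock: 9.35
tool_pos: [0.5545, 0.3243, 0.0346]
eef_rot: [-0.624, 0.782, -0.0, -0.0]
contact_force: [-0.0, -0.5, -2.0]
opening: 0.555
clock: 9.55
tool_pos: [0.5545, 0.3243, 0.0336]
eef_rot: [-0.624, 0.782, -0.0, -0.0]
contact_force: [0.6, -1.2, -1.1]
opening: 0.55
```

```bash
python3 -m pendant '[[[0,0,0],[0,0,0.0005],0.4],[[0,0,0],[0,0,0.001],0.4],[[0,0,0],[0,0,0.001],0.4]]'
python3 -m pendant '[[[0,0,0],[0,0,0.0005],0.4],[[0,0,0],[0,0,0.0005],0.4]]'
```

```text
clock: 9.85
tool_pos: [0.5545, 0.3243, 0.0326]
eef_rot: [-0.624, 0.782, -0.0, -0.0]
contact_force: [0.1, -0.3, -3.2]
opening: 0.552
clock: 10.05
tool_pos: [0.5546, 0.3243, 0.0324]
eef_rot: [-0.624, 0.782, -0.0, 0.0]
contact_force: [0.4, 0.9, 0.1]
opening: 0.551
```

```bash
python3 -m pendant '[[[0,0,0],[0,0,0],0.4]]'
python3 -m pendant '[[[0,0,0],[0,0,0.0005],0.4],[[0,0,0],[0,0,0.0005],0.4]]'
python3 -m pendant '[[[0,0,0],[0,0,0.0005],0.4],[[0,0,0],[0,0,0.0005],0.4]]'
```

```text
clock: 10.15
tool_pos: [0.5546, 0.3243, 0.0324]
eef_rot: [-0.624, 0.782, -0.0, 0.0]
contact_force: [-0.3, -0.1, 0.3]
opening: 0.549
clock: 10.35
tool_pos: [0.5548, 0.3243, 0.0322]
eef_rot: [-0.624, 0.782, -0.0, 0.0]
contact_force: [-0.9, -0.4, 4.5]
opening: 0.551
clock: 10.55
tool_pos: [0.5549, 0.3243, 0.0321]
eef_rot: [-0.623, 0.782, -0.0, 0.0]
contact_force: [-1.9, -2.1, 7.0]
opening: 0.554
```

The ball is on the floor: the force rose at the expected height. Ease the pressure off, then open part-way.

```bash
python3 -m pendant '[[[0,0,0],[0,0,-0.0008],0.4],[[0,0,0],[0,0,-0.0008],0.4],[[0,0,0],[0,0,-0.0008],0.57],[[0,0,0],[0,0,-0.0008],0.6],[[0,0,0],[0,0,-0.0008],0.64],[[0,0,0],[0,0,-0.0008],0.68],[[0,0,0],[0,0,-0.0008],0.72],[[0,0,0],[0,0,-0.0008],0.72],[[0,0,0],[0,0,-0.0008],0.72]]' 10
python3 - <<'E'
from plant import r; import cv2,numpy as np
d={n:r.snapshot(n) for n in('side','scene')}
z=lambda n,y,x:cv2.resize(d[n]['image'][y:y+150,x:x+140],(350,375))
cv2.imwrite('pics/c4.png',np.hstack([z('scene',150,300),z('side',130,80)])[...,::-1])
E
```

```text
clock: 11.45
tool_pos: [0.5546, 0.3243, 0.032]
eef_rot: [-0.624, 0.782, -0.0, -0.0]
contact_force: [0.2, 0.6, -0.8]
opening: 0.723
```

View pics/c4.png

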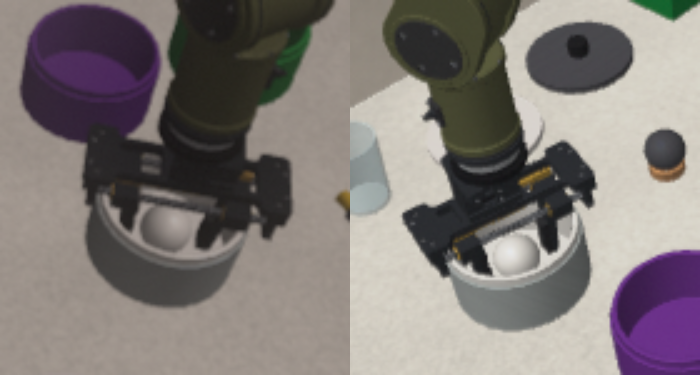

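The ball lies in the jar between the opened fingers, and the jar outline has not moved (scene crop left edge about 87, side crop right edge about 590, as before). Retreat straight up.

```bash
python3 -m pendant '[[[0,0,0],[0,0,-0.005],0.72],[[0,0,0],[0,0,-0.015],0.72],[[0,0,0],[0,0,-0.03],0.72],[[0,0,0],[0,0,-0.05],0.72],[[0,0,0],[0,0,-0.075],0.72],[[0,0,0],[0,0,-0.1],0.72],[[0,0,0],[0,0,-0.13],0.72],[[0,0,0],[0,0,-0.16],0.72],[[0,0,0],[0,0,-0.18],0.72],[[0,0,0],[0,0,-0.18],0.72]]'
python3 -m pendant '[[[0,0,0],[0,-0.02,0],0.72],[[0,0,0],[0,-0.05,0],0.72],[[0,0,0],[0,-0.07,0],0.72],[[0,0,0],[0,-0.07,0],0.72],[[0,0,0],[0,-0.07,0],0.72]]'
python3 - <<'E'
from plant import r; import cv2,numpy as np
d={n:r.snapshot(n) for n in('side','scene')}
cv2.imwrite('pics/c5.png',np.hstack([cv2.resize(d['scene']['image'],(400,300)),cv2.resize(d['side']['image'][130:280,80:220],(400,300))])[...,::-1])
E
```

```text
clock: 12.55
tool_pos: [0.5566, 0.3253, 0.2168]
eef_rot: [-0.623, 0.782, -0.001, 0.004]
contact_force: [-0.1, 0.7, 0.5]
opening: 0.722
clock: 13.05
tool_pos: [0.6219, 0.3086, 0.2113]
eef_rot: [-0.623, 0.782, 0.0, -0.001]
contact_force: [1.2, 1.0, -0.6]
opening: 0.721
```

View pics/c5.png

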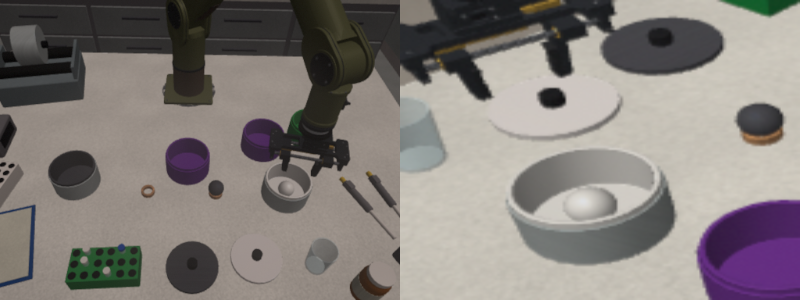

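The white ball rests in the white-lined jar (scene panel (287,187), side panel (590,205)). The cork ring is empty, the steel ball and steel jar are in place, and the gripper is clear.

```bash
python3 -c "
from plant import r
print(r.finish_job())"
```

```text
the job is handed in; nothing more can be done
None
```

The white ceramic ball is at the bottom of the white-lined jar, and the job is handed in at about 13 s of the 45 s allowed.

- **Pick:** I gripped the ball with the grasp point a few millimetres above its centre. That kept the gripper's body off the rim when the ball reached the jar floor.
- **Lowering:** I crept the ball down, the last part in 0.5–1 mm steps. The wrist force rose to about 7 N at TCP height 0.032 m, against 0.033 m expected. I then eased the pressure off, opened the fingers part-way and lifted straight out.
- **Last checks:** The final pictures show the ball lying in the jar and the cork ring empty. The gripper is clear and the wrist force near zero. The white jar, steel ball and steel jar look unmoved, judged by eye in the pictures rather than measured.
- **Disagreement:** The side view put the jar's centre about 15 mm nearer the robot than the wrist and scene views did. I aimed mostly by the latter two. The ball went in clear of the wall, inside the roughly 20 mm margin.

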